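# Run the parts tray home and bolt it

### The arm

A 7-joint arm with a two-finger parallel gripper is mounted at the origin on the work surface. World frame = base frame: x ahead of the robot, y to its left, z up, the work surface at z = 0. Lengths are in mm, angles in rad, forces in N, time in s.
With the tool pointing down it reaches from about 400 to 750 mm from the base axis. Payload 19.5 kg.
Tool frame: the origin (TCP) lies on the mounting face of the last link; the fingertips stand 173 mm ahead of it and the grasp point (between the pads) lies 155 mm ahead of it; z points along the fingers, y is the line along which they close (so a half turn about z gives the same grasp; the last joint's range is limited). The gripper opens to 85 mm and grips with 20 to 120 N. Pads are 22 mm wide; open, the fingers measure 114 mm over their backs; the gripper's body (76 mm by 85 mm) begins 54 mm behind the grasp point. The pads swing forward as they close: fully open they stand 13 mm farther back than shut.
Start: joints at [-1.318, 0.707, -0.028, 1.485, 0.022, 0.951, -0.075], TCP at [167.059, 550.188, 404.668] pointing down, gripper open.
Joint ranges: [-2.71, 2.71], [-0.32, 2.16], [-1.57, 1.52], [0, 2.45], [-1.46, 4.6], [0, 2.02], [-2.83, 2.83]. Speed limits (rad/s): [1.89, 1.89, 2.57, 2.57, 3.01, 3.01, 3.01].

### API

Orientations are given as [roll, pitch, yaw] about the fixed x, y, z axes, in that order (R = Rz(yaw) Ry(pitch) Rx(roll)).
In Python, from plant import readout, optics, job, spotter gives the robot as it stands.
- The arm moves only by the tool apply_moves, never from a script. Its argument "deltas" is a list that holds one entry, the list of rows, each a list of 6 numbers: the shift along the tool's x, y, z in cm, then the turn, a rotation vector about the tool's x, y, z in rad. A call has 1 to 8 rows; each row shifts and turns the commanded pose from where the row before left it, along the tool's axes as they then stand; what a row does not reach is not made up. A row lasts 1/12 s, in which the tool goes at most 41.7 mm and 7.16 degrees, less where a joint would pass 70% of its speed; a pose out of reach is approached as far as the arm can. A call is refused whole if a number of a shift passes 4.17 or a number of a turn 0.125, either way. A call with a gripper value outside its range is refused whole. "gripper" is the opening, from 0 (shut) to 1 (fully open), set as the call begins (left out, the last holds). The fingers move at their own pace and stop on an object; "squeeze" is the grip in N (left out, the last holds). Time passes only in rows, so rows that do not move let the fingers close. It gives the time, the measured TCP pose, the force, the opening and the grip force at its end, in the units of the state.
- readout.observe(): the state, without advancing time (a new reading comes with each control period).
- optics.get_image(name): name is "side" or "top"; returns the picture (480x640x3 uint8, blue, green, red); there is no depth.
- optics.calibration(name): a dict with "fovy" (degrees; the focal length in pixels is half the picture's height over the tangent of half this angle, whatever the lens; pixels are square), "cx", "cy" (the principal point, pixels), "rvec" (rotation vector, rad) and "tvec" (3), from world to camera coordinates, as OpenCV has them. Camera axes: x right, y down, z forward; pixel columns grow to the right and rows downward; lengths in mm; the calibration is good to about 2 mm. A picture is of the moment at which its call begins. calibration takes no time and is no camera call.
- job.job_done(): hands the job in; it is judged then, once.
Trained networks look in the newest picture that a camera, given by its name, has taken for a name from the list of things; names that differ only in an ending like _2 or _b are one class to them, and where a whole thing is asked for, a point or a joint stands for the part that bears it (a point fixed in the world has none). Each returns a list of dicts, best first, with "score" (0 to 1); they miss things now and then, are a little off and sometimes report something else, mostly with a low value. They report only what shows in the picture. A call takes as long as a camera call.
- spotter.find_in(camera, query): "xyz" ([x, y, z] in mm, in the coordinates of the camera as it stood for that picture, good to about 4 mm: the middle of the surface that is visible of it).
The state is a dict: "clock": time; "joints": joint angles; "dq": joint speeds; "joint_efforts": joint torques, N m; "ee_pos": TCP position; "tcp_rot": TCP orientation; "force": force on the tool from outside, world axes, zero at the start; "ft_torque": the same for the moment, N m; "gripper_width": finger opening in mm; "gripper_force": force on a finger pad.
Only numpy, scipy, OpenCV 4.12 (cv2) and the standard library are available. Lean on these libraries where they do the work, as an engineer would, in place of code of your own. Each camera call takes 0.05 s, during which the arm holds its last target. There are 200 camera calls.

### The job

The small-parts tray has been left pulled out of its runner unit. Push the tray home against its stop, then press the yellow spring catch right down with one fingertip and, keeping it held down, push the bolt's black tab with the other fingertip until the bolt is fully home in the tray's keeper. Let go so that the catch springs back up and locks the bolt; only push and press, nothing is to be gripped or forced, and leave the other things on the counter where they are.

Things in the scene. Friction and masses are not known exactly. Their poses are not given: they have to be found in the camera images.
- dock: Fixed galvanised runner unit of the tray. x: the way the tray is pushed home (away from the robot); y: the way the bolt is pushed home (to the tray); z up. Origin on the counter below the tab's near face, bolt drawn back. The bolt lies on a grey pedestal 58 mm high, x +-28, y -108 to 52 mm; its bar at x 0, top z 72 mm: a fingertip fits over it between catch and tab. Over 40 N from the fingers is forcing.
- tray (a joint): Travel of the tray in m: 0 = home against its stop, positive = pulled out towards the robot (dock -x), at most 0.10; starts at 0.035 to 0.075. About 4 N friction; stays where it is left.
- tray_front (a point): Middle of the upper edge of the outer front face of the tray of red bins; moves with it. The front is an upright galvanised plate, 376 mm wide along dock y (+-188 mm from here), 14 mm thick, z 10 to 66 mm; push anywhere on it. With the tray home this point is at dock (-46, 246, 66) mm. The counter just before it is free from y -150 to 0 mm of this point.
- keeper (a point): Middle of the steel staple on the tray's side that the 20 mm wide bolt enters: opening 26 mm in x, 14 mm deep in y, top at z 84 mm. At dock (0, 77, 67) mm with the tray home; the bolt enters only if the tray is within about 3 mm of home. A like guide staple (top z 79 mm) is fixed at dock y 48 to 62 mm.
- bolt (a joint): Travel of the bolt in m along dock y: 0 = drawn back (start), 0.030 = fully home on its end stop; about 2.5 N friction, stays where it is left. At either end the catch's tooth sits in a notch of the bar and blocks the bolt after 2 mm, unless the catch is pressed.
- tab_face (a point): Centre of the near (dock -y) face, the one to push, of the black upright tab on the bolt; moves with it. Tab 28 mm wide in x, 14 mm thick in y, z 72 to 114 mm; the face is at dock y 0 with the bolt drawn back, y 30 mm with it home.
- catch (a joint): Travel of the yellow spring catch in m, straight down: 0 = up, 0.011 = right down on its stop; spring 2 N at the top, 5.5 N at the bottom. The tooth is clear of the bar from 4 mm; less than 5.5 mm counts as not held down. Let go with the bolt part-way, it stays about 4 mm down under the bar; with the bolt within 2 mm of home it springs up to 0.
- catch_top (a point): Centre of the top of the flat yellow catch plate, 32 mm in dock x, 60 mm in dock y (y -88 to -28 mm), top at z 93 mm up, 82 mm right down, between steel cheeks (top z 80 mm, x +-18 to 25). Press anywhere; a tip may slide along it while pressing: with the fingers some 50 mm apart along dock y, one on the plate, one behind the tab, the whole hand can move along y.
- carton: Bystander: loose brown carton 60 x 85 x 42 mm, origin under its middle, on the counter in front of the bolt pedestal.
- red_bin: Bystander: loose red bin of small parts 80 x 110 x 50 mm, origin under its middle, on the counter behind the bolt pedestal.
- long_carton: Bystander: loose brown carton 140 x 60 x 50 mm, origin under its middle.
- white_bin: Bystander: loose white open bin 110 x 80 x 55 mm, origin under its middle.
- tape: Bystander: roll of brown tape lying flat, 90 mm across, 24 mm high, origin under its middle.
- screwdriver: Bystander: screwdriver lying on the counter, along its own x axis.
- spray: Bystander: blue can 58 mm across, 150 mm high, origin under its middle.

How it is judged (in metres and radians):
On the way, in this order (a step that is already met when the one before it is completed fails the run):
1. the tray is pushed home (value of joint tray below 0.004 m and value of joint bolt below 0.005 m), for 0.1 s.
2. a finger holds the catch down while the bolt is part-way (value of joint catch above 0.0055 m and value of joint bolt above 0.01 m and contact force between the fingers and dock above 1 N), for 0.05 s.
3. the bolt is fully home in the keeper (value of joint bolt above 0.0275 m and value of joint tray below 0.005 m), for 0.1 s.
At the end, for the whole second after the job is handed in: The tray is home (within 5 mm of its stop), the bolt is fully home in the tray's keeper (at least 27.5 of its 30 mm) and the catch has sprung back up (within 2 mm of the top), locking it (all of step 3 and value of joint catch below 0.002 m); the robot touches nothing.
It fails at once if the bolt was part-way while the catch was not held down (value of joint bolt between 0.006 and 0.024 m and value of joint catch below 0.0055 m).
It fails at once if the tray unit, its catch or its bolt was forced or gripped (over 40 N from the fingers) (contact force between the fingers and dock above 40 N).
It fails at once if a bystander was moved or lifted by more than 20 mm (distance of any of carton, red_bin, long_carton, white_bin, tape, screwdriver, spray from where it was at the start of the episode above 0.02 m).
It also fails if it takes over 56 s, if anything falls off the work surface, if the arm or the gripper's body presses on something with over 40 N, if the wrist force passes 120 N, or if a joint passes its speed limit or range.

## Working session

There is one attempt and no reset: what is moved stays moved. The work goes in short steps, Python scripts to look and compute and a tool call to move; the robot and the scene stay as the last step left them, time stands still between calls to the robot, and variables do not carry over. Pictures are saved under pics/ and viewed, at most 10 in all, crops included, and the job is handed in when it is done.

Besides the shell and the picture viewer there is one more tool, called after "Emit:" in YAML: its name, and indented under it one key for each argument. apply_moves: Moves the arm, as the interface text tells. Its arguments: {"type":"object","properties":{"deltas":{"type":"array"},"gripper":{"type":"number"},"squeeze":{"type":"number"}},"required":["deltas"]}

```bash
mkdir -p pics
cat > h.py <<'E'
import numpy as np, cv2
from scipy.spatial.transform import Rotation as R
from plant import readout, optics, job, spotter
def cal(n):
    c=optics.calibration(n); f=240/np.tan(np.radians(c["fovy"])/2)
    K=np.array([[f,0,c["cx"]],[0,f,c["cy"]],[0,0,1]]); return K,np.array(c["rvec"],float).ravel(),np.array(c["tvec"],float).ravel()
def c2w(n,p):
    K,r,t=cal(n); return R.from_rotvec(r).as_matrix().T@(np.array(p)-t)
def px2w(n,uv,z):
    K,r,t=cal(n); M=R.from_rotvec(r).as_matrix(); d=M.T@np.linalg.solve(K,[uv[0],uv[1],1]); o=-M.T@t
    return o+d*(z-o[2])/d[2]
def proj(n,P):
    K,r,t=cal(n); return cv2.projectPoints(np.array(P,float).reshape(-1,3),r,t,K,None)[0].reshape(-1,2)
E
python3 - <<'E'
from h import *
np.set_printoptions(precision=1,suppress=True)
for n in("top","side"):
    cv2.imwrite(f"pics/{n}0.png",optics.get_image(n))
    K,r,t=cal(n);print(n,K[0,0],-R.from_rotvec(r).as_matrix().T@t)
    for q in("dock","tray_front","keeper","tab_face","catch_top","carton","red_bin","bolt"):
        for d in spotter.find_in(n,q)[:2]: 
            w=c2w(n,d["xyz"]);print(q,round(d["score"],2),w,proj(n,w)[0])
s=readout.observe();print(s["clock"],s["ee_pos"],s["tcp_rot"],s["gripper_width"])
E
```

```text
top 436.2555211423295 [ 317.1  -83.8 1311.9]
dock 0.6 [707.9  81.9  37.7] [258.3 185. ]
tray_front 0.83 [690.  103.3  33. ] [251.4 191.2]
keeper 0.97 [695.1 100.9  32. ] [252.3 189.7]
tab_face 0.58 [ 626.8 -144.7   72.8] [334.2 206.8]
catch_top 0.8 [ 622.2 -204.4   90.8] [355.2 206.4]
carton 0.57 [ 514.  -205.9   39.5] [355.5 246.3]
carton 0.38 [ 476.6 -523.1   54. ] [465.6 256.2]
red_bin 0.73 [ 735.7 -216.6   16.6] [355.8 176.5]
bolt 0.57 [ 630.7 -142.7   72.4] [333.5 205.5]
side 493.27732502943985 [ 440.7 -897.3  923.1]
dock 0.58 [706.7  31.8  48. ] [378.4 194.4]
tray_front 0.9 [691.1  79.3  48.2] [369.6 182.5]
tray_front 0.58 [ 623.4 -208.7   91.1] [362.1 255.8]
keeper 0.64 [693.8  85.   41.1] [369.9 183. ]
tab_face 0.9 [ 623.4 -150.9   74.6] [357.7 241.2]
tab_face 0.3 [ 595.6 -430.   118.8] [366.5 338.1]
catch_top 0.92 [ 627.7 -208.3   93.4] [364.1 254.9]
carton 0.92 [ 517.4 -226.2   38.2] [314.4 279.2]
carton 0.7 [ 625.  -208.2   91.1] [362.8 255.6]
red_bin 0.6 [ 733.  -208.7   22.4] [406.  272.5]
bolt 0.69 [ 623.1 -154.1   75. ] [357.8 242.2]
0.9 [167.1 550.2 404.7] [-3.1 -0.   2.8] 85.82699317202244
```

View pics/top0.png

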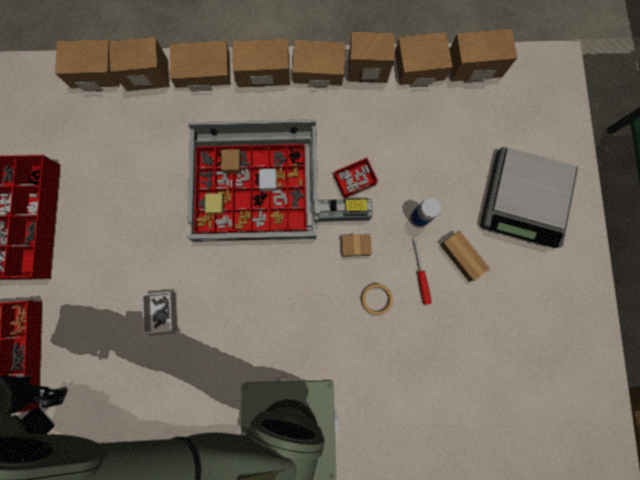

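View pics/side0.png

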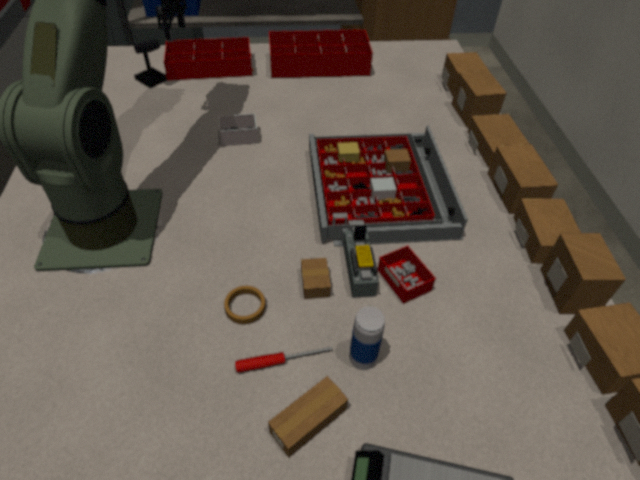

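The top view shows the tray at (190–315, 122–240), the catch at (357,206), the tab at (334,207), the carton at (356,245) and the red bin at (355,177). I'll zoom in next.

Run:
```python
import cv2,numpy as np
t=cv2.imread("pics/top0.png")[115:265,180:390]; s=cv2.imread("pics/side0.png")[120:310,295:475]
a=cv2.resize(t,None,fx=3.8,fy=3.8,interpolation=cv2.INTER_CUBIC); cv2.imwrite("pics/tc.png",a)
b=cv2.resize(s,None,fx=3.1,fy=3.1,interpolation=cv2.INTER_CUBIC); cv2.imwrite("pics/sc.png",b)
```

```text
(no output)
```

View pics/tc.png

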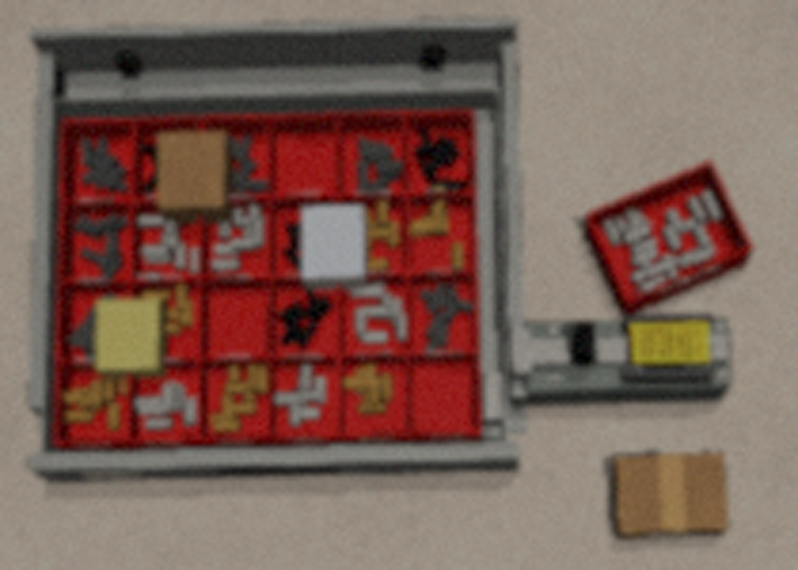

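View pics/sc.png

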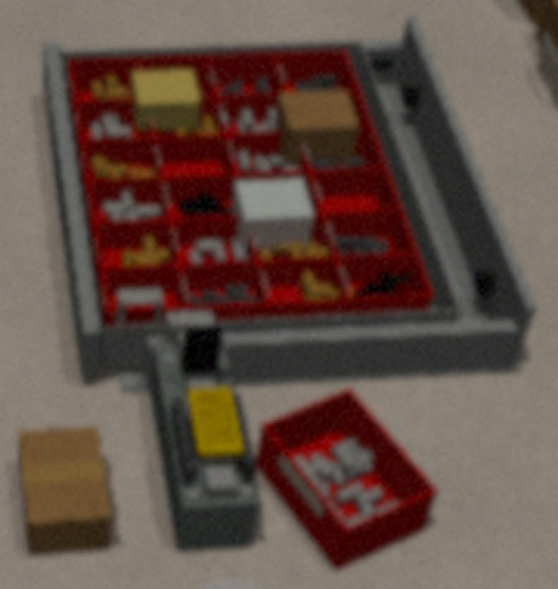

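The crops show the dock almost square to the world. The yellow plate is at crop (630–712, 322–368) and the tab at (583,343). The tray front's upper edge runs from (30,458) to (517,458). Next I fit the pose.

Run:
```python
from h import *
np.set_printoptions(precision=2,suppress=True)
for n,box in(("top",(195,220,340,380)),("side",(235,275,350,385))):
    im=cv2.imread(f"pics/{n}0.png"); h=cv2.cvtColor(im,cv2.COLOR_BGR2HSV)
    m=np.zeros(im.shape[:2],np.uint8); b=box; sub=h[b[0]:b[1],b[2]:b[3]]
    m[b[0]:b[1],b[2]:b[3]]=((sub[...,0]>20)&(sub[...,0]<35)&(sub[...,1]>130)&(sub[...,2]>80))*255
    ys,xs=np.nonzero(m); W=np.array([px2w(n,(x,y),93)[:2] for x,y in zip(xs,ys)])
    rc=cv2.minAreaRect(W.astype(np.float32)); print(n,len(xs),"centroid",W.mean(0),"rect",rc)
    u,sv,v=np.linalg.svd(W-W.mean(0)); print("yaw axis",v[0],np.degrees(np.arctan2(v[0][1],v[0][0])), "extent",np.ptp(W@v[0]),np.ptp(W@v[1]))
# line edges in top: front plate upper edge & pedestal; vertical profile
im=cv2.GaussianBlur(cv2.imread("pics/top0.png"),(3,1),0).mean(2)
for u in(200,220,240,260,280,300,310): print(u,im[230:246,u-1:u+2].mean(1).astype(int))
t=lambda x,y:(180+x/3.8,115+y/3.8)
print("tab top ctr",px2w("top",t(583,335),114))
print("front corners z66",px2w("top",t(30,462),66),px2w("top",t(517,462),66))
print("back rail corners",px2w("top",t(36,38),66),px2w("top",t(515,28),66))
```

```text
top 237 centroid [ 626.85 -205.48] rect ((627.2985229492188, -205.2286376953125), (60.54499816894531, 32.556480407714844), 88.91397094726562)
yaw axis [ 0.02 -1.  ] -88.90759649542237 extent 60.726743964542834 33.822729496221314
side 336 centroid [ 627.33 -209.81] rect ((627.3334350585938, -208.40603637695312), (34.12763977050781, 63.58494186401367), 0.423393189907074)
yaw axis [ 0.01 -1.  ] -89.65572302159256 extent 63.58415849682129 34.158644685322656
200 [ 53  51  45  58 105 119 122 117  85  59  51  67 105 119 121 123]
220 [ 64  54  50  82 110 124 124 116  84  50  65 105 122 123 122 123]
240 [ 54  53  61 105 123 126 119  86  41  35  78 110 120 121 126 136]
260 [ 63  55  81 111 123 127 120  81  34  52  99 116 119 117 124 133]
280 [ 53  64 105 123 127 126  93  58  44  67 105 116 116 119 133 138]
300 [ 52  80 113 124 128 121  84  52  63  99 118 122 119 124 136 140]
310 [ 94 111 123 127 127 101  65  48  63 103 120 123 120 124 135 141]
tab top ctr [ 627.01 -140.7   114.  ]
front corners z66 [547.54 282.07  66.  ] [540.55 -90.    66.  ]
back rail corners [892.49 288.34  66.  ] [893.52 -95.12  66.  ]
```

```bash
cat >> h.py <<'E'
def plan(xyz,yaw=np.pi+0.021):
    s=readout.observe(); Rt=R.from_euler("xyz",s["tcp_rot"]).as_matrix(); G=R.from_euler("xyz",[np.pi,0,yaw]).as_matrix()
    rv=R.from_matrix(Rt.T@G).as_rotvec()
    print("clock %.2f pos"%s["clock"],np.round(s["ee_pos"],1),"rot",np.round(s["tcp_rot"],4),"F",np.round(s["force"],1),"w %.1f"%s["gripper_width"])
    print("turn",np.round(rv,3),"| shift cm in goal frame",np.round(G.T@(np.array(xyz)-s["ee_pos"])/10,3),"| in tool frame",np.round(Rt.T@(np.array(xyz)-s["ee_pos"])/10,3))
E
python3 - <<'E'
from h import *
plan([495,50,330])
for u in(260,280,300):print(px2w("top",(u,237.3-(u-260)*.0227),66))
E
```

```text
clock 0.90 pos [167.1 550.2 404.7] rot [-3.1416 -0.      2.8468] F [-0.6 -0.4  0.3] w 85.8
turn [-0.    -0.    -0.316] | shift cm in goal frame [-31.737 -50.697   7.469] | in tool frame [-45.915 -38.332   7.469]
[541.47744155  72.65159665  66.        ]
[541.72568423  14.61031739  66.        ]
[541.97395577 -43.43771089  66.        ]
```

Emit:
apply_moves:
  deltas:
    - [[0,0,0,0,0,-0.1],[0,0,0,0,0,-0.1],[0,0,0,0,0,-0.103],[-2.1,-3.4,0.5,0,0,0],[-2.1,-3.4,0.5,0,0,0],[-2.1,-3.4,0.5,0,0,0],[-2.1,-3.4,0.5,0,0,0],[-2.1,-3.4,0.5,0,0,0]]
  gripper: 0.6

```text
clock: 1.57
ee_pos: [274.0, 379.3, 379.7]
tcp_rot: [3.141, 0.0, -3.133]
force: [1.1, 0.5, -0.1]
gripper_width: 51.0
gripper_force: 0.0
```

Emit:
apply_moves:
  deltas:
    - [[-2.1,-3.4,0.5,0,0,0],[-2.1,-3.4,0.5,0,0,0],[-2.1,-3.4,0.5,0,0,0],[-2.1,-3.4,0.5,0,0,0],[-2.1,-3.4,0.5,0,0,0],[-2.1,-3.4,0.5,0,0,0],[-2.1,-3.4,0.5,0,0,0],[-2.1,-3.4,0.5,0,0,0]]

```text
clock: 2.23
ee_pos: [444.4, 108.5, 339.6]
tcp_rot: [3.142, 0.0, -3.133]
force: [1.0, 0.1, -0.0]
gripper_width: 51.1
gripper_force: 0.0
```

```bash
python3 -c "
from h import *
plan([495,50,208],np.pi+.008)"
```

```text
clock 2.23 pos [444.4 108.5 339.6] rot [ 3.1416e+00  3.0000e-04 -3.1334e+00] F [ 1.   0.1 -0. ] w 51.1
turn [0. 0. 0.] | shift cm in goal frame [-5.01  -5.891 13.156] | in tool frame [-5.005 -5.892 13.158]
```

Emit:
apply_moves:
  deltas:
    - [[-1.2,-1.5,2.2,0,0,0],[-1.2,-1.5,2.2,0,0,0],[-1.3,-1.5,2.2,0,0,0],[-1.3,-1.4,2.2,0,0,0],[0,0,2.2,0,0,0],[0,0,1.5,0,0,0],[0,0,0.6,0,0,0],[0,0,0,0,0,0]]

```text
clock: 2.9
ee_pos: [493.9, 52.0, 207.9]
tcp_rot: [-3.141, -0.002, -3.133]
force: [-0.4, -0.8, 1.4]
gripper_width: 51.6
gripper_force: 0.0
```

Emit:
apply_moves:
  deltas:
    - [[-0.7,0,0,0,0,0],[-0.7,0,0,0,0,0],[-0.6,0,0,0,0,0],[-0.5,0,0,0,0,0],[-0.5,0,0,0,0,0],[-0.5,0,0,0,0,0],[-0.5,0,0,0,0,0],[0,0,0,0,0,0]]

```text
clock: 3.57
ee_pos: [534.8, 52.1, 208.7]
tcp_rot: [-3.142, 0.0, -3.134]
force: [-0.4, 0.4, -0.4]
gripper_width: 51.2
gripper_force: 0.0
```

Emit:
apply_moves:
  deltas:
    - [[-0.25,0,0,0,0,0],[-0.25,0,0,0,0,0],[-0.25,0,0,0,0,0],[-0.25,0,0,0,0,0],[-0.25,0,0,0,0,0],[-0.25,0,0,0,0,0],[-0.25,0,0,0,0,0],[-0.25,0,0,0,0,0]]

```text
clock: 4.23
ee_pos: [554.3, 52.3, 208.6]
tcp_rot: [-3.141, -0.0, -3.133]
force: [-3.8, -0.9, -0.5]
gripper_width: 51.2
gripper_force: 2.2
```

Emit:
apply_moves:
  deltas:
    - [[-0.15,0,0,0,0,0],[-0.15,0,0,0,0,0],[-0.15,0,0,0,0,0],[-0.1,0,0,0,0,0],[-0.1,0,0,0,0,0],[-0.1,0,0,0,0,0],[-0.1,0,0,0,0,0],[-0.1,0,0,0,0,0]]

```text
clock: 4.9
ee_pos: [563.7, 52.4, 208.6]
tcp_rot: [-3.141, -0.0, -3.133]
force: [-5.2, -1.9, -1.4]
gripper_width: 51.3
gripper_force: 2.1
```

Emit:
apply_moves:
  deltas:
    - [[-0.1,0,0,0,0,0],[-0.1,0,0,0,0,0],[-0.1,0,0,0,0,0]]

```text
clock: 5.15
ee_pos: [566.7, 52.4, 208.7]
tcp_rot: [-3.141, -0.0, -3.133]
force: [-4.2, -1.5, -3.0]
gripper_width: 51.0
gripper_force: 2.1
```

Emit:
apply_moves:
  deltas:
    - [[-0.1,0,0,0,0,0],[-0.1,0,0,0,0,0]]

```text
clock: 5.32
ee_pos: [568.7, 52.4, 208.7]
tcp_rot: [-3.141, -0.0, -3.133]
force: [-4.0, -1.8, -2.5]
gripper_width: 51.1
gripper_force: 2.0
```

Emit:
apply_moves:
  deltas:
    - [[-0.1,0,0,0,0,0],[-0.1,0,0,0,0,0]]

```text
clock: 5.48
ee_pos: [570.2, 52.4, 208.6]
tcp_rot: [-3.141, -0.002, -3.134]
force: [-15.5, -2.0, 6.3]
gripper_width: 51.1
gripper_force: 8.0
```

Emit:
apply_moves:
  deltas:
    - [[-0.1,0,0,0,0,0]]

```text
clock: 5.57
ee_pos: [570.6, 52.5, 208.6]
tcp_rot: [-3.141, -0.004, -3.134]
force: [-22.9, -0.6, 12.1]
gripper_width: 51.4
gripper_force: 11.7
```

Emit:
apply_moves:
  deltas:
    - [[0.3,0,0,0,0,0],[1.0,0,0,0,0,0],[1.5,0,0,0,0,0],[0.5,0,-1.5,0,0,0],[0,0,-3,0,0,0],[0,0,-4,0,0,0],[0,0,-3.2,0,0,0],[0,0,0,0,0,0]]

```text
clock: 6.23
ee_pos: [539.8, 52.6, 331.5]
tcp_rot: [3.14, 0.009, -3.133]
force: [0.7, 0.4, 1.2]
gripper_width: 51.1
gripper_force: 0.0
```

```bash
python3 -c "
from h import *
plan([627.5,-194,290],np.pi+.008)
n='top'
optics.get_image(n)
for n in ('top','side'):
  im=optics.get_image(n);cv2.imwrite('pics/%s1.png'%n,im)
  for q in('tab_face','catch_top','carton','red_bin'):
    for d in spotter.find_in(n,q)[:1]: print(n,q,round(d['score'],2),np.round(c2w(n,d['xyz']),1))
im=cv2.imread('pics/top1.png').mean(2)
for u in(240,260,280): print(u,im[215:240,u-1:u+2].mean(1).astype(int))
print([px2w('top',(260,r),66).round(1) for r in (226,224,222)])
"
```

```text
clock 6.23 pos [539.8  52.6 331.5] rot [ 3.14    0.0095 -3.1333] F [0.7 0.4 1.2] w 51.1
turn [0.002 0.009 0.   ] | shift cm in goal frame [ -8.575 -24.732   4.155] | in tool frame [ -8.528 -24.741   4.195]
top tab_face 0.58 [ 629.1 -147.6   71.5]
top catch_top 0.71 [ 620.6 -204.7   92.8]
top carton 0.88 [ 515.5 -210.2   45.3]
top red_bin 0.59 [ 733.5 -217.2   16.1]
side tab_face 0.77 [ 623.7 -150.5   74.9]
side catch_top 0.93 [ 624.1 -210.8   92.8]
side carton 0.64 [ 517.9 -224.6   37.8]
side red_bin 0.78 [ 730.1 -211.4   21.9]
240 [51 51 49 52 53 52 57 55 57 54 57 56 56 56 56 56 56 57 60 58 57 59 56 59
 61]
260 [54 52 53 54 56 56 56 54 57 59 56 58 57 56 56 57 58 59 60 59 61 60 62 56
 61]
280 [47 47 47 46 49 51 47 51 51 51 53 48 48 48 49 49 47 45 44 41 37 33 41 47
 49]
[array([574.9,  72.8,  66. ]), array([580.9,  72.8,  66. ]), array([586.9,  72.8,  66. ])]
```

Emit:
apply_moves:
  deltas:
    - [[-1.5,-3.6,0,0,0,0],[-1.5,-3.6,0,0,0,0],[-1.5,-3.6,0,0,0,0],[-1.5,-3.6,0,0,0,0],[-1.5,-3.6,0,0,0,0],[-0.9,-3.6,0,0,0,0],[0,-3.1,1,0,0,0],[0,0,2.3,0,0,0]]

```text
clock: 7.45
ee_pos: [624.3, -201.2, 293.7]
tcp_rot: [-3.137, 0.003, -3.14]
force: [-0.6, -1.0, -0.0]
gripper_width: 51.5
gripper_force: 0.0
```

```bash
python3 -c "
from h import *
im=optics.get_image('side');
plan([626.5,-194,290],np.pi+.008)
t=optics.get_image('top')
a=cv2.resize(im[180:320,280:440],None,fx=3.5,fy=3.5,interpolation=2);b=cv2.resize(t[160:260,300:400],(490,490),interpolation=2)
cv2.imwrite('pics/s2.png',cv2.resize(np.hstack([a,b[:490]]),None,fx=.75,fy=.75))
"
```

```text
clock 7.50 pos [ 623.5 -197.6  287.9] rot [-3.1409 -0.0038 -3.1376] F [-1.2  1.7 -7.4] w 51.2
turn [-0.001 -0.004 -0.004] | shift cm in goal frame [-0.305  0.353 -0.209] | in tool frame [-0.303  0.354 -0.211]
```

View pics/s2.png

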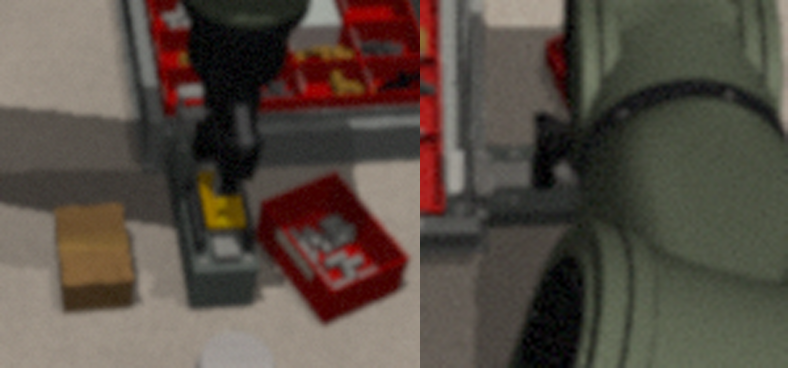

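The fingers hang above the catch and tab, and the bystanders haven't moved. I'll settle and re-align.

Emit:
apply_moves:
  deltas:
    - [[0,0,0,0,0,0],[0,0,0,0,0,0]]

```text
clock: 7.72
ee_pos: [625.0, -193.1, 293.9]
tcp_rot: [3.141, 0.001, -3.132]
force: [-0.3, 0.2, 0.6]
gripper_width: 51.3
gripper_force: 0.0
```

```bash
python3 -c "
from h import *
plan([626.5,-194,290],np.pi+.008)
K=[(627,-155,115),(627,-234,115)]
print(proj('side',K),proj('top',K))
im=optics.get_image('side')
g=[[626.5-11*0,-194+s*25.5,118] for s in(1,-1)]
a=im[200:290,320:410].copy();a=cv2.resize(a,None,fx=6,fy=6,interpolation=2)
for z,c in((118,(0,255,0)),):
  for dy in(-40,-25.5,25.5,40):
    s=readout.observe();p=s['ee_pos'];q=proj('side',[p[0],p[1]+dy,p[2]-168])[0];cv2.circle(a,tuple(int(v) for v in ((q-[320,200])*6)),3,c,-1)
cv2.imwrite('pics/s3.png',a)
"
```

```text
clock 7.72 pos [ 625.  -193.1  293.9] rot [ 3.1415e+00  1.1000e-03 -3.1322e+00] F [-0.3  0.2  0.6] w 51.3
turn [0.    0.001 0.001] | shift cm in goal frame [-0.144 -0.087  0.385] | in tool frame [-0.144 -0.087  0.385]
[[361.1279868  230.54195243]
 [366.59694068 257.54946017]] [[338.49689788 202.97879852]
 [366.45091417 202.46304293]]
```

View pics/s3.png

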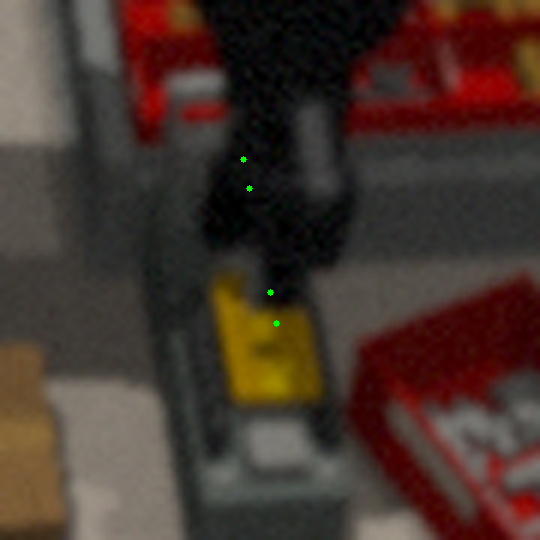

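Emit:
apply_moves:
  deltas:
    - [[0,0,0.3,0,0,0],[0,0,0.3,0,0,0],[0,0,0.3,0,0,0],[0,0,0.3,0,0,0],[0,0,0.3,0,0,0],[0,0,0.3,0,0,0],[0,0,0.3,0,0,0],[0,0,0.3,0,0,0]]

```text
clock: 8.43
ee_pos: [624.7, -194.1, 268.4]
tcp_rot: [-3.142, -0.0, -3.133]
force: [-0.5, 0.6, -0.3]
gripper_width: 51.3
gripper_force: 0.0
```

Emit:
apply_moves:
  deltas:
    - [[0,0,0.15,0,0,0],[0,0,0.15,0,0,0],[0,0,0.1,0,0,0],[0,0,0,0,0,0]]

```text
clock: 8.77
ee_pos: [624.6, -194.1, 264.6]
tcp_rot: [-3.142, -0.0, -3.133]
force: [0.2, 0.0, -0.8]
gripper_width: 51.2
gripper_force: 0.0
```

Step down, watching for contact.

Emit:
apply_moves:
  deltas:
    - [[0,0,0.1,0,0,0],[0,0,0.1,0,0,0],[0,0,0,0,0,0]]

```text
clock: 9.02
ee_pos: [624.7, -194.2, 262.7]
tcp_rot: [-3.141, 0.0, -3.133]
force: [0.4, -0.7, 2.5]
gripper_width: 51.3
gripper_force: 0.9
```

Emit:
apply_moves:
  deltas:
    - [[0,0,0.1,0,0,0],[0,0,0.1,0,0,0],[0,0,0,0,0,0]]

```text
clock: 9.27
ee_pos: [624.7, -194.1, 260.7]
tcp_rot: [-3.141, 0.0, -3.133]
force: [0.9, -0.6, 3.4]
gripper_width: 51.3
gripper_force: 1.2
```

Emit:
apply_moves:
  deltas:
    - [[0,0,0.1,0,0,0],[0,0,0.1,0,0,0],[0,0,0,0,0,0]]

```text
clock: 9.52
ee_pos: [624.7, -194.2, 258.6]
tcp_rot: [-3.141, 0.0, -3.133]
force: [0.4, -0.4, 3.4]
gripper_width: 51.2
gripper_force: 1.5
```

Emit:
apply_moves:
  deltas:
    - [[0,0,0.1,0,0,0],[0,0,0.1,0,0,0],[0,0,0.1,0,0,0],[0,0,0,0,0,0],[0,0,0,0,0,0]]

```text
clock: 9.93
ee_pos: [624.7, -194.1, 255.7]
tcp_rot: [-3.141, 0.0, -3.133]
force: [0.1, -0.6, 4.9]
gripper_width: 51.3
gripper_force: 2.0
```

Emit:
apply_moves:
  deltas:
    - [[0,0,0.1,0,0,0],[0,0,0,0,0,0]]

```text
clock: 10.1
ee_pos: [624.7, -194.1, 254.6]
tcp_rot: [-3.141, 0.0, -3.133]
force: [1.3, -0.5, 4.0]
gripper_width: 51.2
gripper_force: 2.2
```

Emit:
apply_moves:
  deltas:
    - [[0,0,0.1,0,0,0],[0,0,0,0,0,0]]

```text
clock: 10.27
ee_pos: [624.7, -194.2, 253.6]
tcp_rot: [-3.141, 0.0, -3.133]
force: [2.5, -1.3, 4.5]
gripper_width: 51.2
gripper_force: 2.3
```

The catch is about 10 mm down. Now I push along y.

Emit:
apply_moves:
  deltas:
    - [[0,0.15,0,0,0,0],[0,0.15,0,0,0,0],[0,0.15,0,0,0,0],[0,0.15,0,0,0,0],[0,0.15,0,0,0,0],[0,0.15,0,0,0,0]]

```text
clock: 10.77
ee_pos: [624.5, -185.4, 253.8]
tcp_rot: [-3.141, -0.0, -3.134]
force: [0.3, -6.0, 4.8]
gripper_width: 51.3
gripper_force: 3.6
```

Emit:
apply_moves:
  deltas:
    - [[0,0.15,0,0,0,0],[0,0.15,0,0,0,0],[0,0.15,0,0,0,0],[0,0.15,0,0,0,0],[0,0.15,0,0,0,0],[0,0.15,0,0,0,0]]

```text
clock: 11.27
ee_pos: [624.4, -176.4, 253.8]
tcp_rot: [-3.141, -0.0, -3.134]
force: [0.1, -5.3, 4.3]
gripper_width: 51.1
gripper_force: 3.6
```

Emit:
apply_moves:
  deltas:
    - [[0,0.15,0,0,0,0],[0,0.15,0,0,0,0],[0,0.15,0,0,0,0],[0,0.15,0,0,0,0],[0,0.15,0,0,0,0],[0,0.15,0,0,0,0],[0,0.15,0,0,0,0]]

```text
clock: 11.85
ee_pos: [624.4, -165.9, 253.8]
tcp_rot: [-3.141, 0.0, -3.134]
force: [0.6, -5.9, 4.3]
gripper_width: 51.0
gripper_force: 3.6
```

Emit:
apply_moves:
  deltas:
    - [[0,0.1,0,0,0,0],[0,0.1,0,0,0,0],[0,0.1,0,0,0,0]]

```text
clock: 12.1
ee_pos: [624.3, -162.9, 253.8]
tcp_rot: [-3.141, -0.0, -3.134]
force: [1.6, -5.3, 4.5]
gripper_width: 51.1
gripper_force: 3.6
```

Emit:
apply_moves:
  deltas:
    - [[0,0.1,0,0,0,0],[0,0.1,0,0,0,0]]

```text
clock: 12.27
ee_pos: [624.3, -160.9, 253.8]
tcp_rot: [-3.141, 0.0, -3.134]
force: [1.2, -6.2, 4.8]
gripper_width: 51.0
gripper_force: 3.6
```

Emit:
apply_moves:
  deltas:
    - [[0,0.1,0,0,0,0],[0,0.1,0,0,0,0]]

```text
clock: 12.43
ee_pos: [624.3, -158.9, 253.8]
tcp_rot: [-3.141, 0.0, -3.134]
force: [-0.1, -6.0, 3.5]
gripper_width: 51.3
gripper_force: 3.6
```

Emit:
apply_moves:
  deltas:
    - [[0,0.1,0,0,0,0]]

```text
clock: 12.52
ee_pos: [624.3, -158.2, 253.8]
tcp_rot: [-3.14, 0.0, -3.134]
force: [0.3, -12.5, 4.5]
gripper_width: 51.3
gripper_force: 7.1
```

Emit:
apply_moves:
  deltas:
    - [[0,0.1,0,0,0,0]]

```text
clock: 12.6
ee_pos: [624.3, -158.0, 253.8]
tcp_rot: [-3.139, 0.0, -3.134]
force: [1.7, -17.1, 4.0]
gripper_width: 51.3
gripper_force: 9.0
```

The force is rising, so the bolt is on its end stop. I'll hold briefly, ease back 2 mm and lift.

Emit:
apply_moves:
  deltas:
    - [[0,0,0,0,0,0],[0,0,0,0,0,0],[0,-0.15,0,0,0,0],[0,-0.15,0,0,0,0],[0,0,-0.3,0,0,0],[0,0,-0.5,0,0,0],[0,0,-0.7,0,0,0],[0,0,-1,0,0,0]]

```text
clock: 13.27
ee_pos: [624.2, -159.4, 278.9]
tcp_rot: [3.141, -0.001, -3.133]
force: [-0.3, 0.4, 0.5]
gripper_width: 51.0
gripper_force: 0.0
```

Emit:
apply_moves:
  deltas:
    - [[0,0,-2,0,0,0],[0,0,-3,0,0,0],[0,0,-3,0,0,0],[2,0,-2,0,0,0],[4,0,0,0,0,0],[4,0,0,0,0,0],[4,0,0,0,0,0],[4,0,0,0,0,0]]

```text
clock: 13.93
ee_pos: [443.9, -160.8, 379.5]
tcp_rot: [-3.141, 0.0, -3.133]
force: [1.3, -0.2, 0.2]
gripper_width: 51.9
gripper_force: 0.0
```

```bash
python3 -c "
from h import *
for n in ('top','side'):
  im=optics.get_image(n);cv2.imwrite('pics/%s9.png'%n,im)
  for q in('tab_face','catch_top'):
    for d in spotter.find_in(n,q)[:1]: print(n,q,round(d['score'],2),np.round(c2w(n,d['xyz']),1))
a=cv2.imread('pics/side9.png')[180:310,295:425];b=cv2.imread('pics/top9.png')[160:260,290:390]
cv2.imwrite('pics/f.png',np.hstack([cv2.resize(a,(400,400),interpolation=2),cv2.resize(b,(400,400),interpolation=2)]))
h=cv2.cvtColor(cv2.imread('pics/side9.png'),40)[235:275,350:385]
m=(h[...,0]>20)&(h[...,0]<35)&(h[...,1]>130)&(h[...,2]>80);ys,xs=np.nonzero(m);print(len(xs),xs.mean()+350,ys.mean()+235)
h=cv2.cvtColor(cv2.imread('pics/side0.png'),40)[235:275,350:385]
m=(h[...,0]>20)&(h[...,0]<35)&(h[...,1]>130)&(h[...,2]>80);ys,xs=np.nonzero(m);print(len(xs),xs.mean()+350,ys.mean()+235)
print(proj('side',[[627,-206,93],[627,-206,82]]));plan([0,0,0])"
```

```text
top tab_face 0.63 [ 626.  -125.6   72.5]
top catch_top 0.77 [ 623.4 -204.8   91.2]
side tab_face 0.7 [ 625.7 -118.6   76.1]
side catch_top 0.84 [ 628.5 -208.3   92.3]
335 364.0328358208955 255.6358208955224
336 364.04761904761904 255.58928571428572
[[363.62545957 254.20629535]
 [363.15084443 257.40341355]]
clock 14.23 pos [ 447.1 -161.1  379.2] rot [-3.1412e+00  1.5000e-03 -3.1332e+00] F [ 0.1 -0.6 -0.4] w 51.1
turn [-0.     0.001 -0.013] | shift cm in goal frame [44.362 17.042 37.918] | in tool frame [44.629 16.495 37.845]
```

View pics/f.png

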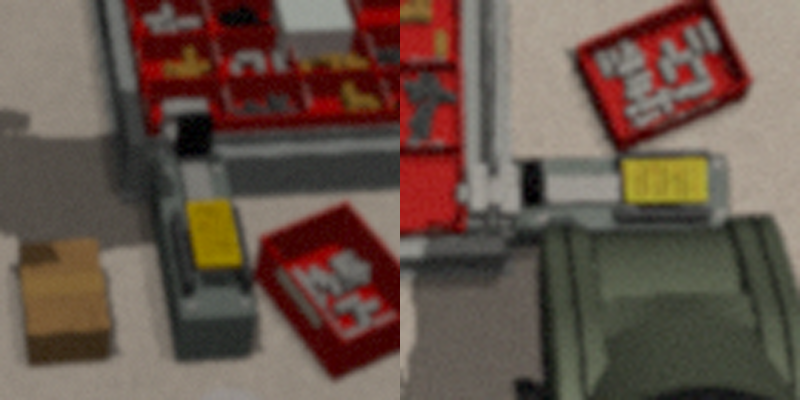

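The tab now stands at the guide staple, about 30 mm further along, and the catch is back at its original pixel (364.0,255.6), so it has sprung up and locked. The tray is home and the robot is clear, so I'm handing in.

```bash
python3 -c "
from plant import job
print(job.job_done())"
```

```text
the job is handed in; nothing more can be done
None
```

The job is handed in, though it returned no verdict: by the final pictures and forces the tray is home, the bolt is on its end stop in the keeper, the catch has sprung back up, and the carton and red bin beside the dock had not moved.

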